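# Run an instrument case through the guarded label press with the push stick

## Task

Lay the blue case flat and lengthwise on the infeed of the label press, between the flared guides and wholly in front of the yellow guard, and let go of it. Then take the orange push stick and, with its nose behind the case, push the case right through under the guard, until it lies wholly clear on the outfeed side; touch the case only with the stick once it has started under the guard. Finally put the push stick back flat in its grey rest, pointing the way it did.

Things in the scene. Friction and masses are not known exactly. Their poses are not given: they have to be found in the camera images.
- label_press: Fixed roller press, dark steel bed 380 x 120 mm. Origin on the table top under the middle of the guard; +x is the feed direction, y across, z up. Bed surface at z=8 mm, x=-190 to +190. Guard (grey cheeks, yellow covers, 96 mm wide, top at z=80) from x=-30 to +30. Inside at x=0 hangs a sprung free-turning rubber roller, 28 mm diameter, its underside 31 mm above the bed.
- infeed (a point): On the bed surface, middle line of the infeed, 110 mm before the middle of the guard; axes as the press. Here the case is laid. Aluminium guides 8 mm high stand on both sides: 68 mm apart next to the guard (its last 30 mm), flaring to about 100 mm apart 157 mm before the middle of the guard.
- guard_opening (a point): On the bed, middle of the entrance of the guard (x=-30 mm of the press); axes as the press. The opening is 68 mm wide, 40 mm high and 60 mm long. The 34 mm high case lifts the roller inside by 3 mm (pressed with about 5 N; push with up to about 10 N); the stick's 18 mm high bar passes under the roller freely.
- outfeed (a point): On the bed surface, middle line of the outfeed, 105 mm past the middle of the guard; axes as the press. A case centred here is 20 mm clear of the guard. Guides 8 mm high, 70 mm apart; a 14 mm high rubber stop stands 75 mm beyond this point.
- case_center (a point): Centre (half-way up) of the loose blue instrument case with a white label on top, 110 (along its x) x 56 (y) x 34 mm (z up), 0.18 kg. It lies flat on the bare table at the start. Either end may go first.
- stick_grip (a point): Grip point on the loose orange push stick, in the middle of its upright handle. x points to the nose, z up. Bar 180 x 30 x 18 mm high, its underside 62 mm below this point; it runs from 45 mm behind to 135 mm ahead of it. The handle is 46 mm long (x), 24 mm thick (y, grip across this), its top 19 mm above this point. 0.1 kg.
- stick_nose (a point): Centre of the flat front face of the push stick's nose, 135 mm ahead (x) of stick_grip and 53 mm below it; 9 mm above the stick's underside. Same axes.
- stick_rest: Fixed shallow grey rest tray on the table, 218 (x) x 62 (y) x 10 mm high, inside 206 x 50 mm with a 6 mm floor. Origin under its centre on the table, z up. The stick lies in it at the start, its nose toward +x: the middle of the 180 mm bar at the tray's centre, so the grip point lies at x=-45 and the nose at x=+90 mm.

How it is judged:
On the way, in this order (a step that is already met when the one before it is completed fails the run):
1. the case lies flat on the infeed, wholly in front of the guard, let go (x of case_center in the frame of label_press between -0.165 and -0.083 m and y of case_center in the frame of label_press between -0.025 and 0.025 m and z of case_center in the frame of label_press between 0.021 and 0.029 m and angle between case_center's own z axis and vertical below 0.08 rad and angle between the x axis of case_center and the x axis of label_press, either way round below 0.3 rad and contact force between the fingers and case below 0.1 N), for 0.2 s.
2. the case is wholly through the guard with the stick's nose behind it in the guard (x of case_center in the frame of label_press above 0.085 m and y of case_center in the frame of label_press between -0.02 and 0.02 m and z of case_center in the frame of label_press between 0.021 and 0.029 m and angle between case_center's own z axis and vertical below 0.08 rad and x of stick_nose in the frame of label_press between 0 and 0.12 m and y of stick_nose in the frame of label_press between -0.034 and 0.034 m), for 0.1 s.
At the end, for the whole second after the job is handed in: The case lies flat on the outfeed bed, its centre at least 85 mm past the middle of the guard (its tail clear of it) and within 20 mm of the middle line; the push stick lies flat in its rest, within 20 mm lengthwise and 15 mm sideways of its place, its nose toward the rest's +x; both let go (x of case_center in the frame of label_press above 0.085 m and y of case_center in the frame of label_press between -0.02 and 0.02 m and z of case_center in the frame of label_press between 0.021 and 0.029 m and angle between each of case_center, stick_grip's own z axis and vertical below 0.08 rad and x of stick_nose in the frame of stick_rest between 0.07 and 0.11 m and y of stick_nose in the frame of stick_rest between -0.015 and 0.015 m and x of stick_grip in the frame of stick_rest between -0.065 and -0.025 m and y of stick_grip in the frame of stick_rest between -0.015 and 0.015 m and z of stick_grip in the frame of stick_rest below 0.073 m); the robot touches nothing.
It fails at once if the hand touches the case once its leading end is under the guard (x of case_center in the frame of label_press above -0.075 m and y of case_center in the frame of label_press between -0.035 and 0.035 m and z of case_center in the frame of label_press below 0.035 m and contact force between any of the fingers, the arm and case above 0.5 N).
It also fails if it takes over 69 s, if anything falls off the work surface, if the arm or the gripper's body presses on something with over 40 N, if the wrist force passes 120 N, or if a joint passes its speed limit or range.

## Robot

A 6-joint arm with a two-finger parallel gripper is mounted at the origin on a cart in front of the work surface, level with it; the furniture and walls round the work are solid. World frame = base frame: x ahead of the robot, y to its left, z up, the work surface at z = 0. Lengths are in m, angles in rad, forces in N, time in s.
With the tool pointing down it reaches from about 0.375 to 0.9 m from the base axis. Payload 3.1 kg.
Tool frame: the origin (TCP) lies midway between the tips of the shut fingers; the grasp point (between the pads) lies 19 mm behind it; z points along the fingers, y is the direction in which the jaws open and shut (so a half turn about z gives the same grasp; the last joint's range is limited). The gripper opens to 85 mm and grips with 20 to 120 N. Pads are 22 mm wide; open, the fingers measure 114 mm over their backs; the gripper's body (76 mm by 85 mm) begins 54 mm behind the grasp point. The pads swing forward as they close: fully open they stand 13 mm farther back than shut.
Start: joints at [0.972, 0.527, 1.433, -0, 1.181, -0.178], TCP at [0.255, 0.57, 0.231] pointing down, gripper open.
Joint ranges: [-3.08, 3.08], [-0.75, 2.2], [0.22, 2.44], [-1.43, 4.57], [0, 2.65], [-2.85, 2.85]. Speed limits (rad/s): [2.79, 2.79, 3.14, 3.14, 3.14, 3.14].

## Interface

Orientations are given as a unit quaternion [x, y, z, w].
In Python, from station import manip gives the robot as it stands. The module is installed in compiled form; this text tells all that it offers.
- The arm moves only by the tool drive_tool, never from a script. Its argument "deltas" is one flat list of numbers, 4 for each row, row after row: the shift along the tool's x, y, z in cm, then the turn about the tool's z in degrees. A call has 1 to 12 rows; each row is the pose to reach, as a shift and turn from the pose measured when the call began, along the tool's axes at that moment; what a row does not reach only later rows make up. A row lasts 1/10 s, in which the tool goes at most 50 mm and 8.59 degrees, less where a joint would pass 70% of its speed; a pose out of reach is approached as far as the arm can. A call with a gripper value outside its range is refused whole. "hand" is the finger opening in cm, from 0 to 8.54, set as the call begins (left out, the last holds). The fingers move at their own pace and stop on an object; "squeeze" is the grip in N (left out, the last holds). Time passes only in rows, so rows that repeat a pose let the fingers close. It gives the time, the measured TCP pose, the force and the opening at its end, in the units of the state.
- manip.sense(): the state, without advancing time (a new reading comes with each control period).
- manip.snapshot(name): name is "side" or "top"; returns a dict with "frame" (384x512x3 uint8, red, green, blue), "depth" (384x512 float32, m along the optical axis (not along the pixel's ray), 0 where there is no reading), "fx", "fy", "cx", "cy" (pixels), "R" (3x3) and "t" (3): a world point X has camera coordinates R X + t. Camera axes: x right, y down, z forward; pixel columns grow to the right and rows downward; lengths in m; the calibration is good to about 2 mm. A picture is of the moment at which its call begins.
- manip.sign_off(): hands the job in, once; it reports no verdict.
The state is a dict: "t": time; "q": joint angles; "qd": joint speeds; "tau": joint torques, N m; "tcp_pos": TCP position; "tool_rot": TCP orientation; "force": force on the tool from outside, world axes, zero at the start; "ft_torque": the same for the moment, N m; "finger_gap": opening from 0.0 (shut) to 1.0 (fully open).
Only numpy, scipy, OpenCV 4.12 (cv2) and the standard library are available. Lean on these libraries where they do the work, as an engineer would, in place of code of your own. Each camera call takes 0.05 s, during which the arm holds its last target.

## Working session

There is one attempt and no reset: what is moved stays moved. The work goes in short steps, Python scripts to look and compute and a tool call to move; the robot and the scene stay as the last step left them, time stands still between calls to the robot, and variables do not carry over. Pictures are saved under pics/ and viewed, and the job is handed in when it is done.

Besides the shell and the picture viewer there is one more tool, called after ">>>" by a JSON object that holds its "name" and its "arguments", one argument or row to a line. drive_tool: Moves the arm, as the interface text tells. Its arguments: {"type":"object","properties":{"deltas":{"type":"array"},"hand":{"type":"number"},"squeeze":{"type":"number"}},"required":["deltas"]}

```bash
mkdir -p pics; python3 - <<'E'
from station import manip
import cv2, numpy as np, pickle
for n in("top","side"):
    s=manip.snapshot(n); pickle.dump(s,open(n+".pkl","wb"))
    cv2.imwrite(f"pics/{n}0.png",s["frame"][:,:,::-1])
    print(n,s["fx"],s["cx"],s["cy"],s["R"].round(3).tolist(),s["t"], (s["depth"]>0).mean())
st=manip.sense();print({k:st[k] for k in("t","tcp_pos","tool_rot","finger_gap","force")})
E
```

```text
top 430.4281056813716 260.8868094744007 197.69865348024814 [[0.124, -0.992, 0.003], [-0.971, -0.122, -0.203], [0.202, 0.022, -0.979]] [-0.04253682  0.51794701  1.00647454] 0.9957682291666666
side 403.4498183017588 258.97623814359474 191.17955046386976 [[0.945, -0.326, -0.027], [-0.143, -0.339, -0.93], [0.294, 0.883, -0.367]] [-0.48053251  0.15438354  0.9683274 ] 0.99578857421875
{'t': 0.1, 'tcp_pos': array([0.25487996, 0.56994447, 0.23042694]), 'tool_rot': array([ 2.08828228e-01,  9.77951830e-01, -9.15440053e-04, -3.89411651e-04]), 'finger_gap': 1.0036660468179235, 'force': array([-0.32411171, -0.27333122, -0.20179309])}
```

View pics/top0.png

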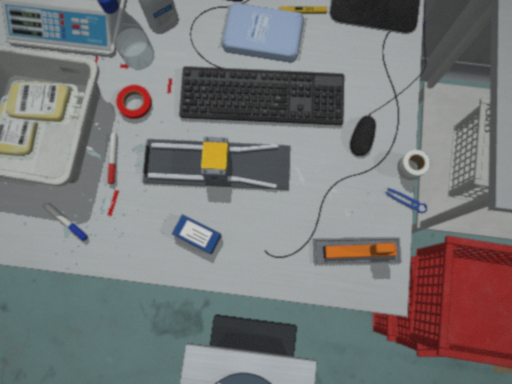

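View pics/side0.png

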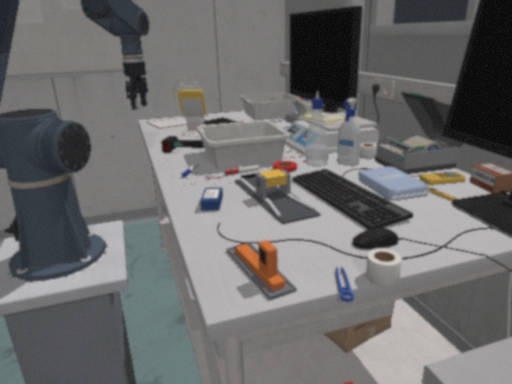

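```bash
cat > h.py <<'E'
import numpy as np, cv2
def ray(s,uv,z):
    uv=np.atleast_2d(np.asarray(uv,float)); R=np.array(s["R"]);t=np.array(s["t"])
    d=np.c_[(uv[:,0]-s["cx"])/s["fx"],(uv[:,1]-s["cy"])/s["fy"],np.ones(len(uv))]@R
    c=-R.T@t
    return c+d*((z-c[2])/d[:,2])[:,None]
def proj(s,X):
    X=np.atleast_2d(X); c=X@np.array(s["R"]).T+np.array(s["t"])
    return np.c_[s["fx"]*c[:,0]/c[:,2]+s["cx"],s["fy"]*c[:,1]/c[:,2]+s["cy"]]
def cloud(s):
    d=s["depth"];v,u=np.mgrid[:d.shape[0],:d.shape[1]]
    p=np.stack([(u-s["cx"])/s["fx"]*d,(v-s["cy"])/s["fy"]*d,d],-1)-np.array(s["t"])
    return p@np.array(s["R"])
E
python3 - <<'E'
import pickle,cv2,numpy as np
from h import *
s=pickle.load(open("top.pkl","rb"));f=s["frame"]
a=cv2.resize(f[120:280,130:310],None,fx=4.4,fy=3.7*1.0,interpolation=2)
a=cv2.resize(f[125:265,135:305],None,fx=4.2,fy=4.2,interpolation=cv2.INTER_CUBIC);cv2.imwrite("pics/c1.png",a[:,:,::-1])
a=cv2.resize(f[225:275,300:415],None,fx=6,fy=6,interpolation=cv2.INTER_CUBIC);cv2.imwrite("pics/c2.png",a[:,:,::-1])
P=cloud(s)
for n,(u,v) in dict(case=(197,236),bar=(345,252),handle=(382,248),guard=(214,158),bed=(270,165),table=(300,220),tray=(320,262)).items(): print(n,P[v,u].round(4))
E
```

```text
case [0.4078 0.1666 0.0357]
bar [ 0.4151 -0.1995  0.0266]
handle [ 0.4286 -0.2724  0.0891]
guard [0.5978 0.1479 0.0797]
bed [0.6171 0.0106 0.0113]
table [ 0.4847 -0.083   0.0007]
tray [ 0.3842 -0.1426  0.0127]
```

```bash
sleep 1; ls pics
```

```text
c1.png
c2.png
side0.png
top0.png
```

View pics/c1.png

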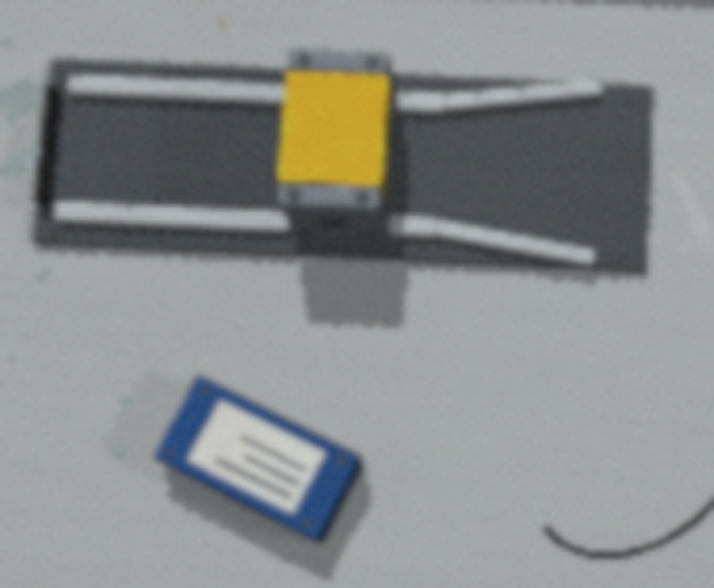

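View pics/c2.png

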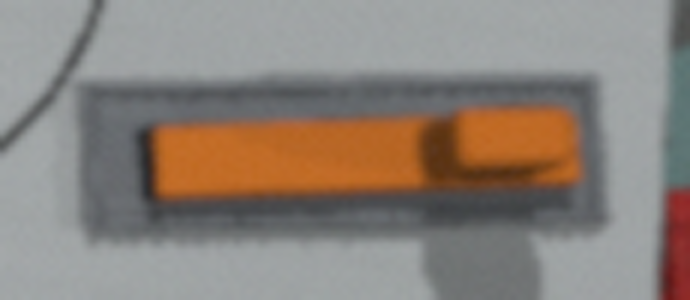

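```bash
cat > m.py <<'E'
import pickle,cv2,numpy as np
from h import *
def rect(xy):
    r=cv2.minAreaRect((xy*1000).astype(np.float32)); b=cv2.boxPoints(r)/1000
    e=[b[1]-b[0],b[2]-b[1]]; e=max(e,key=np.linalg.norm)
    return np.array(r[0]).round(1),np.array(sorted(r[1])).round(1),(np.degrees(np.arctan2(e[1],e[0]))%180).round(2)
def region(s,m,box,z):
    k=np.zeros(m.shape,np.uint8);u0,v0,u1,v1=box;k[v0:v1,u0:u1]=m[v0:v1,u0:u1]
    k=cv2.morphologyEx(k,cv2.MORPH_OPEN,np.ones((3,3)))
    n,l,st,_=cv2.connectedComponentsWithStats(k); i=1+np.argmax(st[1:,4])
    vv,uu=np.nonzero(l==i)
    # pixel corners
    uv=np.concatenate([np.c_[uu+a,vv+b] for a in(-.5,.5) for b in(-.5,.5)])
    return rect(ray(s,uv,z)[:,:2]),len(vv)
E
python3 - <<'E'
from m import *
s=pickle.load(open("top.pkl","rb"));f=s["frame"]
print(-np.array(s["R"]).T@np.array(s["t"]))
H=cv2.cvtColor(f,cv2.COLOR_RGB2HSV).astype(int);P=cloud(s);z=P[...,2]
print("case",region(s,(z>0.028)&(z<.04),(165,205,230,262),.034))
blue=(H[...,0]>100)&(H[...,0]<125)&(H[...,1]>120)
print("case blue",region(s,blue,(165,205,230,262),.034))
print("blue pts",np.nonzero(blue[205:262,165:230])[0].size)
org=(H[...,0]<18)&(H[...,1]>150)
print("bar",region(s,org&(z<.04),(305,230,400,270),.024))
print("handle",region(s,org&(z>.07),(305,230,410,270),.087))
print("tray", region(s,((H[...,2]<150)&(z<.02))|org,(305,230,405,268),.010))
yel=(H[...,0]>18)&(H[...,0]<32)&(H[...,1]>140)
print("yellow",region(s,yel,(190,130,240,190),.08))
print("guard",region(s,z>.06,(190,130,240,190),.08))
c=np.array([[52,60],[653,86],[645,274],[35,247]]);uv=(c+.5)/4.2-.5+[135,125]
b=ray(s,uv,.008);print(b.round(4)); print("bed",rect(b[:,:2]),b.mean(0), np.degrees(np.arctan2(*(b[0]-b[1])[[1,0]])),np.degrees(np.arctan2(*(b[3]-b[2])[[1,0]])))
for t in [[(68,85),(283,95)],[(55,210),(288,222)]]:
    print("guide",ray(s,(np.array(t)+.5)/4.2-.5+[135,125],.016)[:,:2].round(4))
g=P[130:190,190:240].reshape(-1,3);print(np.median(g[g[:,2]>.07],0))
k=(P[...,2]>.028)&(P[...,2]<.05);k[:205]=0;k[262:]=0;k[:,:165]=0;k[:,230:]=0;print("cloud case",np.median(P[k],0),P[k].mean(0))
E
```

```text
[ 0.30488237 -0.00114091  1.09092388]
case ((array([414. , 171.7]), array([ 58.9, 113.5]), np.float32(70.71)), 985)
case blue ((array([397.4, 127.6]), array([22.2, 54.5]), np.float32(161.76)), 148)
blue pts 343
bar ((array([ 418.7, -206.4]), array([ 31.2, 115.4]), np.float32(99.26)), 536)
handle ((array([ 429.5, -277.7]), array([25.5, 50. ]), np.float32(97.16)), 209)
tray ((array([ 427.6, -222.9]), array([ 90.2, 240.7]), np.float32(95.13)), 2537)
yellow ((array([605.6, 148.2]), array([64.6, 69. ]), np.float32(4.84)), 654)
guard ((array([602.5, 148.8]), array([ 64.5, 103.4]), np.float32(4.55)), 992)
[[ 0.6484  0.3417  0.008 ]
 [ 0.6788 -0.0354  0.008 ]
 [ 0.5579 -0.0439  0.008 ]
 [ 0.5278  0.3306  0.008 ]]
bed (array([603.2, 148.3]), array([121.2, 378.3]), np.float32(94.61)) [0.60322307 0.14823512 0.008     ] 94.60838025928412 94.5855160943575
guide [[0.631  0.3264]
 [0.6413 0.1926]]
guide [[0.5507 0.3201]
 [0.5611 0.1772]]
[0.60225277 0.1483202  0.08071369]
cloud case [0.41381284 0.17092417 0.03510839] [0.41388607 0.17117209 0.03509947]
```

```bash
python3 - <<'E'
from m import *
s=pickle.load(open("top.pkl","rb"))
def c2(p): return (np.array(p)+.5)/6-.5+[300,225]
t=ray(s,c2([[82,85],[597,75],[605,228],[85,240]]),.010);print(t.round(4),rect(t[:,:2]))
b=ray(s,c2([[152,127],[155,198],[582,185]]),.024);print(b.round(4),np.degrees(np.arctan2(*(b[1]-b[2])[[1,0]])))
h=ray(s,c2([[460,111],[574,107],[577,160],[460,168]]),.087);print(h.round(4),h.mean(0),rect(h[:,:2]))
side=pickle.load(open("side.pkl","rb"))
a=np.radians(95);R=np.array([[np.cos(a),-np.sin(a)],[np.sin(a),np.cos(a)]])
f=side["frame"].copy()
for x in(-23,23):
  for y in(-12,12):
    p=np.array([.4295,-.2777])+R@np.array([x,y])/1000
    for z in(.087,.024):
      u=proj(side,[*p,z])[0];cv2.circle(f,tuple(int(v*8) for v in u),8,(0,255,0),-1,cv2.LINE_AA,3)
a=np.radians(70.7);R=np.array([[np.cos(a),-np.sin(a)],[np.sin(a),np.cos(a)]])
for x in(-55,55):
  for y in(-28,28):
    p=np.array([.414,.1715])+R@np.array([x,y])/1000
    u=proj(side,[*p,.034])[0];cv2.circle(f,tuple(int(v*8) for v in u),8,(0,255,0),-1,cv2.LINE_AA,3)
cv2.imwrite("pics/s1.png",cv2.resize(f[170:300,180:340],None,fx=4.5,fy=4.5,interpolation=cv2.INTER_CUBIC)[:,:,::-1])
from scipy.spatial.transform import Rotation as Ro
from station import manip
print(Ro.from_quat(manip.sense()["tool_rot"]).as_matrix().round(3))
E
```

```text
[[ 0.4399 -0.1205  0.01  ]
 [ 0.4711 -0.3347  0.01  ]
 [ 0.4079 -0.3418  0.01  ]
 [ 0.3761 -0.1281  0.01  ]] (array([ 423.6, -231.4]), array([ 64.3, 218.1]), np.float32(98.28))
[[ 0.4245 -0.1493  0.024 ]
 [ 0.3957 -0.1533  0.024 ]
 [ 0.4229 -0.327   0.024 ]] 98.88405616847159
[[ 0.4386 -0.2589  0.087 ]
 [ 0.4457 -0.3028  0.087 ]
 [ 0.4253 -0.3052  0.087 ]
 [ 0.4166 -0.2604  0.087 ]] [ 0.4315254  -0.28184599  0.087     ] (array([ 431.1, -281.6]), array([22. , 46.5]), np.float32(99.16))
[[-0.913  0.408 -0.001]
 [ 0.408  0.913 -0.002]
 [ 0.    -0.002 -1.   ]]
```

```bash
true
```

```text
(no output)
```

View pics/s1.png

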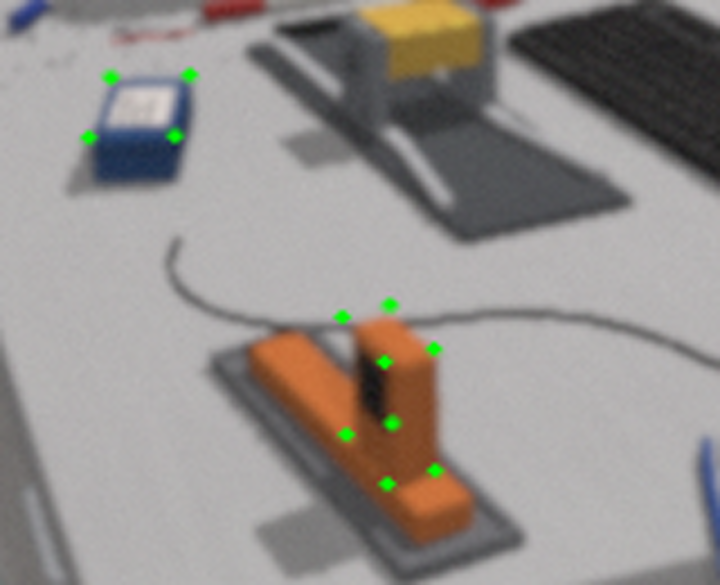

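```bash
cat > go.py <<'E'
import sys,numpy as np
from station import manip
from scipy.spatial.transform import Rotation as Ro
x,y,z,psi=map(float,sys.argv[1:5])
s=manip.sense();R=Ro.from_quat(s["tool_rot"]).as_matrix()
d=R.T@(np.array([x,y,z])-s["tcp_pos"])*100
p=np.degrees(np.arctan2(R[1,1],R[0,1]))
print("shift cm",d.round(2),"turn",round(-((psi-p+180)%360-180),1),"now",s["tcp_pos"].round(4),"psi",p.round(2),"t",s["t"],"f",s["force"].round(1),"tilt",R[2].round(4),"gap",s["finger_gap"].round(3))
E
python3 go.py .4107 .1621 .12 -19.3
```

```text
Traceback (most recent call last):
  File "go.py", line 8, in <module>
    print("shift cm",d.round(2),"turn",round(-((psi-p+180)%360-180),1),"now",s["tcp_pos"].round(4),"psi",p.round(2),"t",s["t"],"f",s["force"].round(1),"tilt",R[2].round(4),"gap",s["finger_gap"].round(3))
                                                                                                                                                                                  ^^^^^^^^^^^^^^^^^^^^^
AttributeError: 'float' object has no attribute 'round'
```

```bash
sed -i 's/s\["finger_gap"\].round(3)/round(s["finger_gap"],3)/' go.py; python3 go.py .4107 .1621 .12 -19.3
```

```text
shift cm [-30.89 -30.84  11.09] turn 85.2 now [0.2549 0.5699 0.2304] psi 65.89 t 0.1 f [-0.3 -0.3 -0.2] tilt [ 4.e-04 -2.e-03 -1.e+00] gap 1.004
```

>>> {"name": "drive_tool", "arguments": {
  "deltas": [-2.5, -2.5, 0.9, 7.1, -5, -5, 1.8, 14.2, -7.7, -7.7, 2.8, 21.3, -10.3, -10.3, 3.7, 28.4, -12.9, -12.9, 4.6, 35.5, -15.4, -15.4, 5.5, 42.6, -18, -18, 6.5, 49.7, -20.6, -20.6, 7.4, 56.8, -23.2, -23.1, 8.3, 63.9, -25.8, -25.7, 9.2, 71, -28.4, -28.3, 10.2, 78.1, -30.9, -30.8, 11.1, 85.2],
  "hand": 8.5
}}

```text
t: 1.3
tcp_pos: [0.4113, 0.1609, 0.1194]
tool_rot: [0.817, 0.576, -0.001, 0.0]
force: [0.7, -0.3, 0.1]
finger_gap: 0.99
```

```bash
python3 go.py .4107 .1621 .01 -19.3
```

```text
shift cm [ 0.11 -0.09 10.94] turn -0.3 now [0.4113 0.1609 0.1194] psi -19.61 t 1.3 f [ 0.7 -0.3  0.1] tilt [-2.e-03 -7.e-04 -1.e+00] gap 0.99
```

>>> {"name": "drive_tool", "arguments": {
  "deltas": [0.1, -0.1, 3, 0, 0.1, -0.1, 6, 0, 0.1, -0.1, 8.5, 0, 0.1, -0.1, 10.2, -0.3, 0.1, -0.1, 10.9, -0.3, 0.1, -0.1, 10.9, -0.3]
}}

```text
t: 1.9
tcp_pos: [0.4101, 0.162, 0.0096]
tool_rot: [0.816, 0.578, -0.002, -0.0]
force: [-0.7, -0.4, -0.6]
finger_gap: 0.995
```

```bash
python3 go.py .4107 .1621 .01 -19.3;python3 - <<'E'
from station import manip
import cv2
for n in("side","top"):
    f=manip.snapshot(n)["frame"]
    b=(120,220,160,270) if n=="side" else (190,270,150,260)
    cv2.imwrite(f"pics/g_{n}.png",cv2.resize(f[b[0]:b[1],b[2]:b[3]],None,fx=5,fy=5,interpolation=2)[:,:,::-1])
E
```

```text
shift cm [ 0.03  0.05 -0.04] turn -0.0 now [0.4101 0.162  0.0096] psi -19.31 t 1.9 f [-0.7 -0.4 -0.6] tilt [-0.0029 -0.0025 -1.    ] gap 0.995
```

View pics/g_side.png

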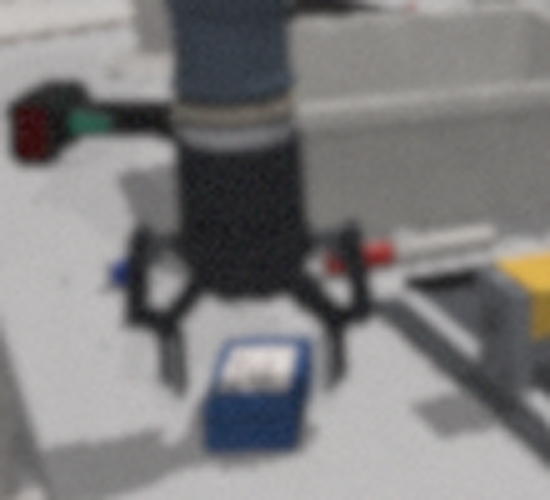

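The fingers (tips at about (175,385) and (335,385) in the crop) straddle the case, which is centred between them. I'm closing the gripper.

>>> {"name": "drive_tool", "arguments": {
  "deltas": [0, 0, 0, 0, 0, 0, 0, 0, 0, 0, 0, 0, 0, 0, 0, 0, 0, 0, 0, 0, 0, 0, 0, 0, 0, 0, 0, 0],
  "hand": 4.5,
  "squeeze": 40
}}

```text
t: 2.7
tcp_pos: [0.4115, 0.1623, 0.0118]
tool_rot: [0.816, 0.579, 0.0, 0.001]
force: [0.1, 0.5, 6.1]
finger_gap: 0.644
```

>>> {"name": "drive_tool", "arguments": {
  "deltas": [0, 0, -1, 0, 0, 0, -3, 0, 0, 0, -5, 0, 0, 0, -5, 0]
}}

```text
t: 3.1
tcp_pos: [0.4127, 0.1626, 0.064]
tool_rot: [0.816, 0.579, 0.002, 0.002]
force: [0.8, 0.1, -2.1]
finger_gap: 0.646
```

```bash
python3 - <<'E'
import numpy as np
a=np.radians(94.6);c=np.array([.603,.148])+np.array([np.cos(a),np.sin(a)])*-.135
print(c)
E
python3 go.py .6138 .0134 .07 4.6
python3 - <<'E'
from station import manip
import cv2
for n in("side","top"):
    f=manip.snapshot(n)["frame"]
    b=(120,220,160,270) if n=="side" else (190,270,150,260)
    cv2.imwrite(f"pics/l_{n}.png",cv2.resize(f[b[0]:b[1],b[2]:b[3]],None,fx=5,fy=5,interpolation=2)[:,:,::-1])
E
```

```text
[0.61382685 0.01343485]
shift cm [-7.44 23.92 -0.46] turn -23.9 now [0.4127 0.1626 0.064 ] psi -19.3 t 3.1 f [ 0.8  0.1 -2.1] tilt [ 0.0015  0.0062 -1.    ] gap 0.646
```

View pics/l_side.png

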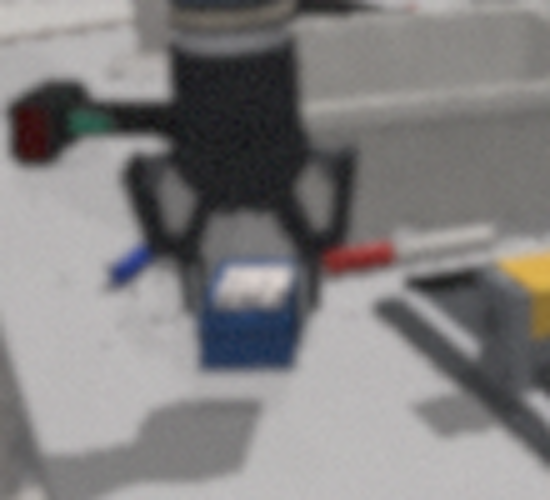

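The case is held level and clear of the table; I'm carrying it round in front of the infeed.

```bash
python3 go.py .50 .01 .07 4.6
```

```text
shift cm [-11.46  13.38  -0.73] turn -23.9 now [0.4116 0.1624 0.0623] psi -19.3 t 3.2 f [ 0.   0.5 -2. ] tilt [-1.0e-04  3.1e-03 -1.0e+00] gap 0.64
```

>>> {"name": "drive_tool", "arguments": {
  "deltas": [-2.8, 3.3, -0.2, -4, -5.6, 6.6, -0.4, -8, -8.5, 10, -0.6, -14, -11.4, 13.4, -0.7, -20, -10.4, 16, -0.7, -23.9, -9.4, 18.7, -0.7, -23.9, -8.4, 21.4, -0.7, -23.9, -7.5, 23.9, -0.7, -23.9, -7.5, 23.9, -0.7, -23.9]
}}

```text
t: 4.1
tcp_pos: [0.6165, 0.012, 0.0689]
tool_rot: [0.678, 0.735, 0.002, 0.003]
force: [-0.0, -0.4, -1.6]
finger_gap: 0.643
```

```bash
python3 go.py .6138 .0134 .022 4.6; python3 - <<'E'
from station import manip
import cv2,pickle
for n in("side","top"):
    s=manip.snapshot(n);f=s["frame"];pickle.dump(s,open(n+"_p.pkl","wb"))
    b=(130,240,180,330) if n=="side" else (100,220,170,320)
    cv2.imwrite(f"pics/p_{n}.png",cv2.resize(f[b[0]:b[1],b[2]:b[3]],None,fx=5,fy=5,interpolation=2)[:,:,::-1])
E
```

```text
shift cm [ 0.17 -0.29  4.69] turn -0.0 now [0.6165 0.012  0.0689] psi 4.59 t 4.1 f [-0.  -0.4 -1.6] tilt [-0.0024  0.0075 -1.    ] gap 0.643
```

View pics/p_side.png

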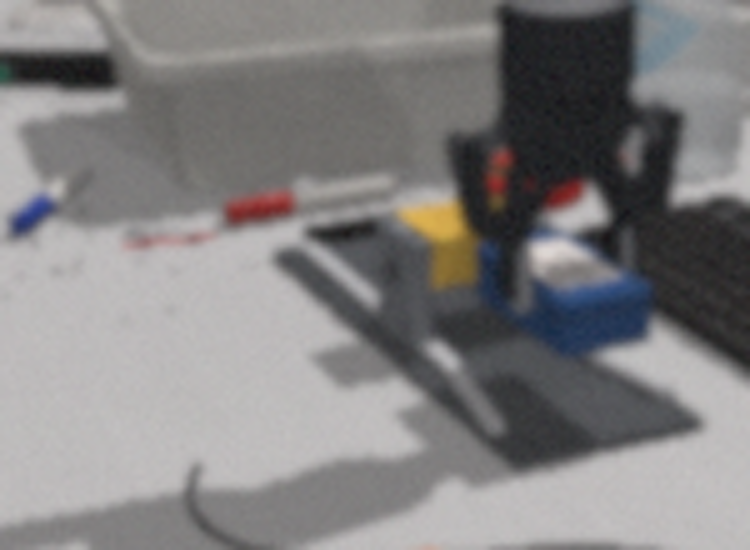

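View pics/p_top.png

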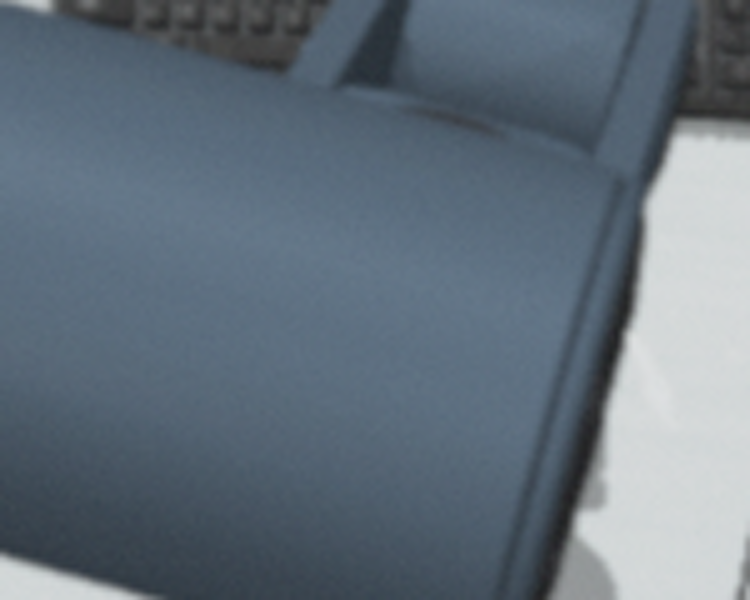

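The side view shows the case above the infeed at about (570,290), lengthwise, with its tail away from the guard. The arm hides the top view. I'm lowering the case.

>>> {"name": "drive_tool", "arguments": {
  "deltas": [0.2, -0.3, 1, 0, 0.2, -0.3, 2.5, 0, 0.2, -0.3, 3.7, 0, 0.2, -0.3, 4.4, 0, 0.2, -0.3, 4.8, 0, 0.2, -0.3, 4.8, 0, 0.2, -0.3, 4.8, 0]
}}

```text
t: 4.9
tcp_pos: [0.6076, 0.0148, 0.0202]
tool_rot: [0.678, 0.735, -0.001, -0.0]
force: [-0.5, 0.9, 0.5]
finger_gap: 0.65
```

```bash
python3 go.py .6138 .0134 .022 4.6; python3 - <<'E'
from station import manip
import cv2,pickle
for n in("side",):
    s=manip.snapshot(n);f=s["frame"]
    b=(130,240,180,330) 
    cv2.imwrite(f"pics/q_{n}.png",cv2.resize(f[b[0]:b[1],b[2]:b[3]],None,fx=5,fy=5,interpolation=2)[:,:,::-1])
E
```

```text
shift cm [-0.19  0.6  -0.18] turn 0.0 now [0.6076 0.0148 0.0202] psi 4.6 t 4.9 f [-0.5  0.9  0.5] tilt [-2.0e-04 -1.3e-03 -1.0e+00] gap 0.65
```

View pics/q_side.png

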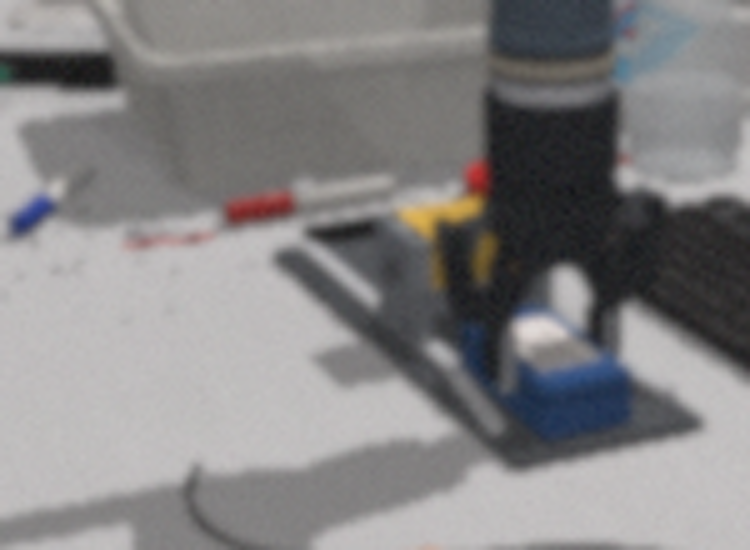

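>>> {"name": "drive_tool", "arguments": {
  "deltas": [-0.1, 0.3, -0.1, 0, -0.2, 0.6, -0.1, 0, -0.2, 0.6, -0.1, 0, -0.2, 0.6, -0.1, 0]
}}

```text
t: 5.35
tcp_pos: [0.6141, 0.0131, 0.021]
tool_rot: [0.678, 0.735, -0.0, -0.0]
force: [-0.3, 1.1, -1.6]
finger_gap: 0.641
```

```bash
python3 go.py .6138 .0134 .020 4.6
```

```text
shift cm [ 0.04 -0.03  0.1 ] turn -0.0 now [0.6141 0.0131 0.021 ] psi 4.6 t 5.35 f [-0.3  1.1 -1.6] tilt [-3.e-04 -1.e-03 -1.e+00] gap 0.641
```

Lower the last 1 mm and release; then rise straight up.

>>> {"name": "drive_tool", "arguments": {
  "deltas": [0, 0, 0.15, 0, 0, 0, 0.15, 0, 0, 0, 0.15, 0]
}}

```text
t: 5.65
tcp_pos: [0.6141, 0.0131, 0.02]
tool_rot: [0.678, 0.735, -0.0, -0.0]
force: [-1.0, 0.5, 1.6]
finger_gap: 0.651
```

>>> {"name": "drive_tool", "arguments": {
  "deltas": [0, 0, 0, 0, 0, 0, 0, 0, 0, 0, 0, 0, 0, 0, 0, 0, 0, 0, 0, 0, 0, 0, 0, 0, 0, 0, 0, 0],
  "hand": 8.5
}}

```text
t: 6.35
tcp_pos: [0.6141, 0.0131, 0.0199]
tool_rot: [0.678, 0.735, -0.0, -0.0]
force: [1.0, -1.1, 0.5]
finger_gap: 0.999
```

>>> {"name": "drive_tool", "arguments": {
  "deltas": [0, 0, -0.5, 0, 0, 0, -2, 0, 0, 0, -5, 0, 0, 0, -9, 0, 0, 0, -12, 0, 0, 0, -13, 0]
}}

```text
t: 6.95
tcp_pos: [0.6166, 0.0129, 0.155]
tool_rot: [0.678, 0.735, 0.002, 0.003]
force: [0.4, -0.8, 0.7]
finger_gap: 0.998
```

```bash
python3 go.py .4305 -.281 .15 8.5
```

```text
shift cm [-27.8  -20.92   0.41] turn -3.9 now [0.6166 0.0129 0.155 ] psi 4.61 t 6.95 f [ 0.4 -0.8  0.7] tilt [-0.0024  0.0074 -1.    ] gap 0.998
```

>>> {"name": "drive_tool", "arguments": {
  "deltas": [-2.8, -2.1, 0, 0, -6.2, -4.6, 0, 0, -9.3, -7, 0, -1, -12.4, -9.3, 0, -2, -15.5, -11.6, 0.4, -3.9, -18.5, -14, 0.4, -3.9, -21.6, -16.3, 0.4, -3.9, -24.7, -18.6, 0.4, -3.9, -27.8, -20.9, 0.4, -3.9, -27.8, -20.9, 0.4, -3.9, -27.8, -20.9, 0.4, -3.9]
}}

```text
t: 8.05
tcp_pos: [0.43, -0.2814, 0.15]
tool_rot: [0.654, 0.757, 0.002, 0.003]
force: [0.1, 1.2, 0.1]
finger_gap: 0.998
```

```bash
python3 go.py .4305 -.281 .15 8.5;python3 - <<'E'
from station import manip
import cv2,pickle
for n in("side","top"):
    s=manip.snapshot(n);f=s["frame"];pickle.dump(s,open(n+"_r.pkl","wb"))
    cv2.imwrite(f"pics/r_{n}.png",f[:,:,::-1])
f=s["frame"];a=cv2.resize(f[125:265,135:305],None,fx=4.2,fy=4.2,interpolation=cv2.INTER_CUBIC);cv2.imwrite("pics/r_c1.png",a[:,:,::-1])
from m import *
P=cloud(s);z=P[...,2]
print(region(s,(z>.036)&(z<.05),(215,135,300,200),.042))
E
```

```text
shift cm [0.03 0.05 0.  ] turn -0.1 now [ 0.43   -0.2814  0.15  ] psi 8.36 t 8.05 f [0.1 1.2 0.1] tilt [-0.002   0.0071 -1.    ] gap 0.998
((array([613.2,  24.7]), array([ 57.9, 111.7]), np.float32(97.19)), 880)
```

View pics/r_c1.png

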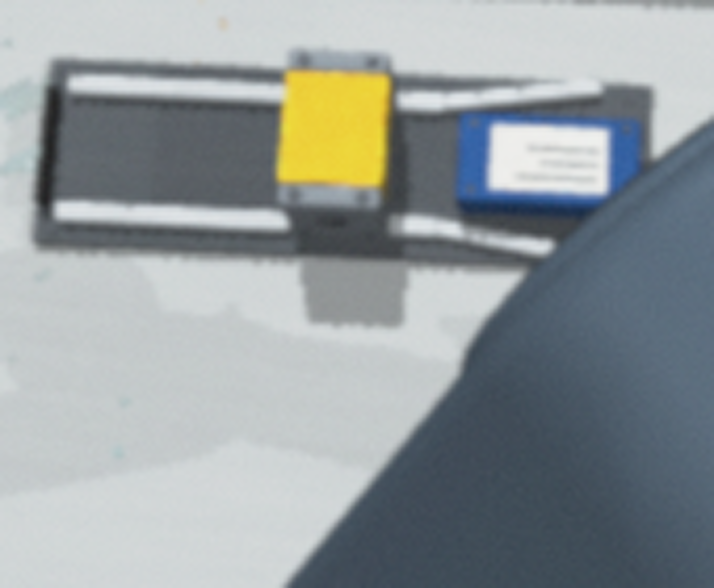

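View pics/r_side.png

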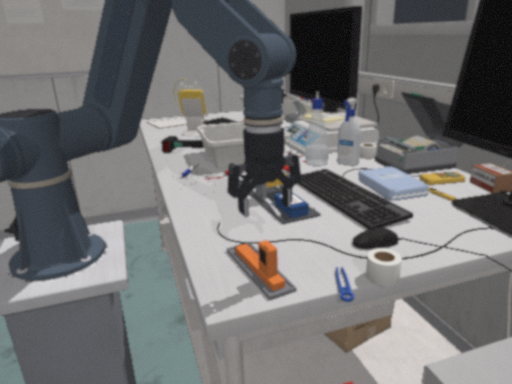

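```bash
python3 - <<'E'
from m import *
s=pickle.load(open("side.pkl","rb"))
c=(np.array([[357,327],[392,319],[436,352],[398,366]])+.5)/4.5-.5+[180,170]
h=ray(s,c,.087);print(h.round(4),h.mean(0))
print(proj(s,[.43,-.2814,.15]),proj(s,[.431,-.281,.087]))
f=pickle.load(open("side_r.pkl","rb"))["frame"]
cv2.imwrite("pics/s2.png",cv2.resize(f[150:300,200:330],None,fx=4,fy=4,interpolation=2)[:,:,::-1])
t=pickle.load(open("top.pkl","rb"));H=cv2.cvtColor(t["frame"],cv2.COLOR_RGB2HSV).astype(int);P=cloud(t)
m=(H[...,0]<18)&(H[...,1]>150)&(P[...,2]>.08)&(P[...,2]<.095);m[:225]=0;m[275:]=0;m[:,:300]=0;m[:,400:]=0
print("cloud handle",P[m].mean(0),m.sum())
E
```

```text
[[ 0.4185 -0.2679  0.087 ]
 [ 0.4358 -0.2667  0.087 ]
 [ 0.4434 -0.3024  0.087 ]
 [ 0.4236 -0.3076  0.087 ]] [ 0.43031936 -0.28614572  0.087     ]
[[265.88789152 215.94357782]] [[266.92338194 244.07965138]]
cloud handle [ 0.4303788  -0.27892044  0.08715273] 190
```

View pics/s2.png

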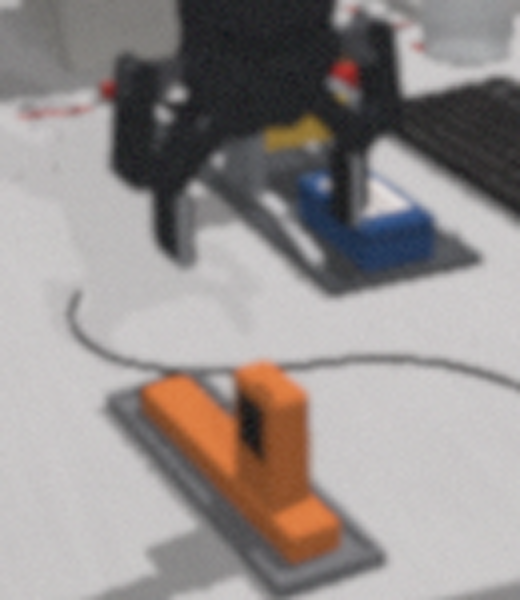

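The fingers hang above the handle in the side crop, with the handle top at about (270,375) midway between the jaws. Next I descend and grip.

>>> {"name": "drive_tool", "arguments": {
  "deltas": [0, 0, 2, -0.1, 0, 0, 4.5, -0.1, 0, 0.1, 7.5, -0.1, 0, 0.1, 9.5, -0.1, 0, 0.1, 10.3, -0.1, 0, 0.1, 10.3, -0.1, 0, 0.1, 10.3, -0.1]
}}

```text
t: 8.85
tcp_pos: [0.4331, -0.2796, 0.0476]
tool_rot: [0.651, 0.759, 0.002, 0.003]
force: [0.2, 0.1, 0.3]
finger_gap: 0.995
```

```bash
python3 go.py .4305 -.281 .047 8.5
```

```text
shift cm [-0.09 -0.28  0.06] turn 0.2 now [ 0.4331 -0.2796  0.0476] psi 8.71 t 8.85 f [0.2 0.1 0.3] tilt [-0.0027  0.0076 -1.    ] gap 0.995
```

>>> {"name": "drive_tool", "arguments": {
  "deltas": [0, -0.3, 0, 0.2, 0, -0.3, 0, 0.2, 0, -0.3, 0, 0.2]
}}

```text
t: 9.15
tcp_pos: [0.4304, -0.2804, 0.0483]
tool_rot: [0.653, 0.758, 0.002, 0.004]
force: [0.8, -0.4, 0.4]
finger_gap: 0.996
```

>>> {"name": "drive_tool", "arguments": {
  "deltas": [0, 0, 0, 0, 0, 0, 0, 0, 0, 0, 0, 0, 0, 0, 0, 0, 0, 0, 0, 0, 0, 0, 0, 0, 0, 0, 0, 0, 0, 0, 0, 0, 0, 0, 0, 0, 0, 0, 0, 0],
  "hand": 1.0,
  "squeeze": 90
}}

```text
t: 10.15
tcp_pos: [0.4305, -0.2806, 0.0485]
tool_rot: [0.653, 0.758, 0.002, 0.004]
force: [0.3, -0.5, 4.5]
finger_gap: 0.271
```

```bash
python3 go.py .4305 -.281 .047 8.5
```

```text
shift cm [-0.04 -0.    0.15] turn -0.0 now [ 0.4305 -0.2806  0.0485] psi 8.5 t 10.15 f [ 0.3 -0.5  4.5] tilt [-0.0042  0.0087 -1.    ] gap 0.271
```

>>> {"name": "drive_tool", "arguments": {
  "deltas": [0, 0, -1, 0, 0, 0, -3, 0, 0, 0, -6, 0, 0, 0, -8, 0, 0, 0, -8, 0]
}}

```text
t: 10.65
tcp_pos: [0.431, -0.2814, 0.1311]
tool_rot: [0.653, 0.758, 0.002, 0.007]
force: [-0.2, -0.5, -0.9]
finger_gap: 0.269
```

```bash
python3 go.py .630 -.186 .13 4.6;python3 - <<'E'
from station import manip
from m import *
t=pickle.load(open("top.pkl","rb"));P=cloud(t)
for uv in((350,150),(357,155),(365,140),(375,120),(342,178),(325,195),(320,215)): print(uv,P[uv[1],uv[0]].round(3))
for n in("side",):
    s=manip.snapshot(n);f=s["frame"]
    cv2.imwrite(f"pics/t_{n}.png",cv2.resize(f[130:300,190:350],None,fx=3.5,fy=3.5,interpolation=2)[:,:,::-1])
E
```

```text
shift cm [ 6.5  21.09  0.31] turn 3.9 now [ 0.431  -0.2814  0.1311] psi 8.5 t 10.65 f [-0.2 -0.5 -0.9] tilt [-0.0087  0.0121 -0.9999] gap 0.269
(350, 150) [ 0.686 -0.194  0.006]
(357, 155) [ 0.674 -0.213  0.008]
(365, 140) [ 0.708 -0.225  0.033]
(375, 120) [ 0.781 -0.255 -0.001]
(342, 178) [ 0.607 -0.179  0.006]
(325, 195) [ 0.557 -0.14   0.006]
(320, 215) [ 0.504 -0.133 -0.   ]
```

View pics/t_side.png

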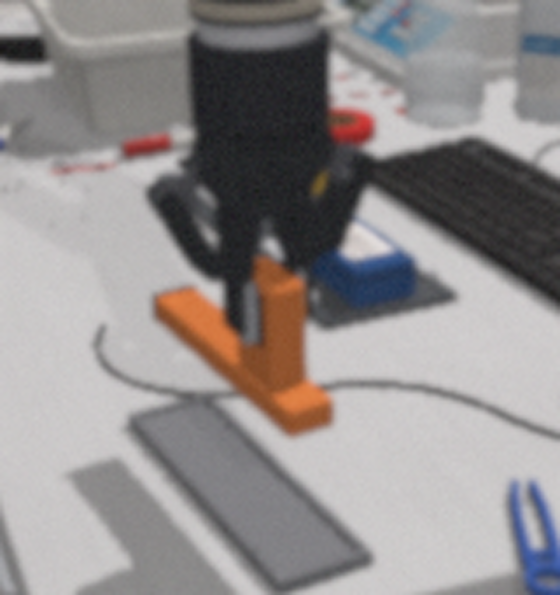

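>>> {"name": "drive_tool", "arguments": {
  "deltas": [1.1, 3.5, 0, 0.6, 2.2, 7, 0, 1.3, 3.3, 10.5, 0, 2, 4.4, 14, 0, 2.6, 5.5, 17.6, 0.3, 3.3, 6.5, 21.1, 0.3, 3.9, 6.5, 21.1, 0.3, 3.9, 6.5, 21.1, 0.3, 3.9]
}}

```text
t: 11.5
tcp_pos: [0.6285, -0.1841, 0.1263]
tool_rot: [0.678, 0.735, 0.001, 0.004]
force: [-0.0, -0.4, 0.1]
finger_gap: 0.272
```

```bash
python3 go.py .630 -.186 .055 4.6
```

```text
shift cm [-0.17  0.08  7.13] turn 0.1 now [ 0.6285 -0.1841  0.1263] psi 4.7 t 11.5 f [-0.  -0.4  0.1] tilt [-0.004   0.0072 -1.    ] gap 0.272
```

>>> {"name": "drive_tool", "arguments": {
  "deltas": [-0.2, 0.1, 1.5, 0.1, -0.2, 0.1, 3.5, 0.1, -0.2, 0.1, 5.5, 0.1, -0.2, 0.1, 6.7, 0.1, -0.2, 0.1, 7.1, 0.1, -0.2, 0.1, 7.1, 0.1]
}}

```text
t: 12.1
tcp_pos: [0.6292, -0.1864, 0.0542]
tool_rot: [0.678, 0.735, 0.001, 0.003]
force: [-0.7, -0.0, 0.1]
finger_gap: 0.269
```

```bash
python3 go.py .630 -.186 .053 4.6;python3 - <<'E'
from station import manip
from m import *
for n in("side","top"):
    s=manip.snapshot(n);f=s["frame"];pickle.dump(s,open(n+"_u.pkl","wb"))
    b=(130,270,210,350) if n=="side" else (110,230,190,370)
    cv2.imwrite(f"pics/u_{n}.png",cv2.resize(f[b[0]:b[1],b[2]:b[3]],None,fx=4.2,fy=4.2,interpolation=2)[:,:,::-1])
E
```

```text
shift cm [0.04 0.08 0.12] turn -0.0 now [ 0.6292 -0.1864  0.0542] psi 4.55 t 12.1 f [-0.7 -0.   0.1] tilt [-0.0029  0.0054 -1.    ] gap 0.269
```

View pics/u_side.png

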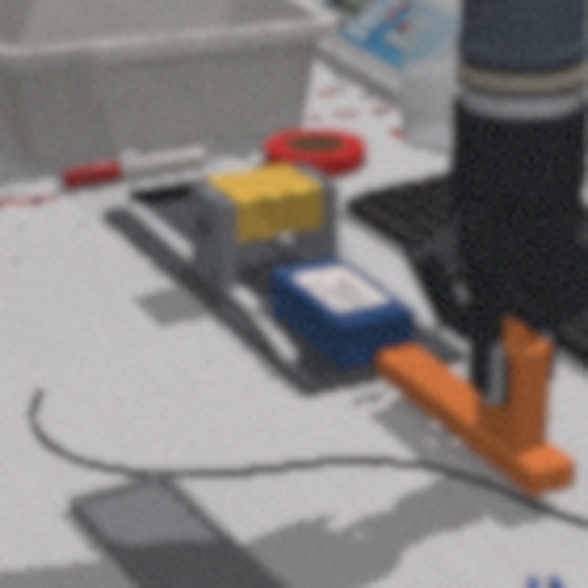

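View pics/u_top.png

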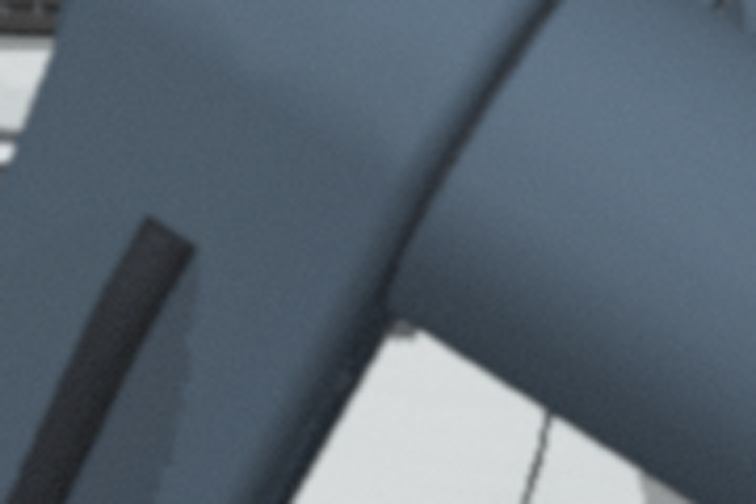

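```bash
python3 - <<'E'
from m import *
s=pickle.load(open("side_u.pkl","rb"));P=cloud(s);H=cv2.cvtColor(s["frame"],cv2.COLOR_RGB2HSV).astype(int)
m=(H[...,0]<18)&(H[...,1]>150);m[:205]=0;m[:,:295]=0
q=P[m];o=np.array([.603,.148]);a=np.radians(94.6);d=np.array([np.cos(a),np.sin(a)]);n=np.array([-d[1],d[0]])
L=np.c_[(q[:,:2]-o)@d,(q[:,:2]-o)@n,q[:,2]]
for lo in np.arange(-.40,-.17,.02):
    k=(L[:,0]>=lo)&(L[:,0]<lo+.02)&(L[:,2]<.06)
    if k.sum()>4: print(lo.round(2),k.sum(),"y",np.percentile(L[k,1],[2,98]).round(4),"z",np.percentile(L[k,2],[5,50,95]).round(4))
print("x",np.percentile(L[:,0],[.5,99.5]))
m=(H[...,0]>100)&(H[...,0]<125)&(H[...,1]>120);m[:185]=0;m[225:]=0;m[:,:270]=0;m[:,310:]=0
q=P[m];L=np.c_[(q[:,:2]-o)@d,(q[:,:2]-o)@n,q[:,2]];print("case",np.percentile(L,[2,98],axis=0).round(4))
E
```

```text
-0.4 29 y [-0.0068  0.0139] z [0.0184 0.0242 0.0288]
-0.38 88 y [-0.009   0.0179] z [0.0199 0.0282 0.0519]
-0.36 130 y [-0.0048  0.0169] z [0.0231 0.0401 0.0574]
-0.34 54 y [0.0106 0.0189] z [0.0202 0.0304 0.0458]
-0.32 29 y [0.0081 0.0179] z [0.0217 0.0272 0.0356]
-0.3 45 y [-0.0073  0.0176] z [0.0206 0.0284 0.0297]
-0.28 48 y [-0.0068  0.0176] z [0.0233 0.0282 0.0297]
-0.26 44 y [-0.007   0.0179] z [0.0214 0.0283 0.0301]
-0.24 42 y [-0.0101  0.0176] z [0.0239 0.0284 0.03  ]
-0.22 30 y [-0.0088  0.0176] z [0.0229 0.0287 0.0302]
x [-0.85295738 -0.19736115]
case [[-0.1826 -0.0187  0.0134]
 [-0.0866  0.0305  0.0416]]
```

>>> {"name": "drive_tool", "arguments": {
  "deltas": [0.5, 0.1, 0.1, 0, 1.3, 0.1, 0.1, 0, 2.2, 0.1, 0.1, 0, 3.2, 0.1, 0.1, 0, 4.2, 0.1, 0.1, 0, 5.2, 0.1, 0.1, 0, 6.2, 0.1, 0.1, 0, 7.2, 0.1, 0.1, 0, 7.2, 0.1, 0.1, 0]
}}

```text
t: 13.1
tcp_pos: [0.625, -0.1126, 0.0542]
tool_rot: [0.678, 0.735, 0.001, 0.003]
force: [-0.2, 0.6, -0.9]
finger_gap: 0.271
```

```bash
python3 go.py .6065 .1042 .053 4.6; python3 - <<'E'
from station import manip
from m import *
s=manip.snapshot("side");f=s["frame"];b=(130,270,210,350)
cv2.imwrite(f"pics/v_side.png",cv2.resize(f[b[0]:b[1],b[2]:b[3]],None,fx=4.2,fy=4.2,interpolation=2)[:,:,::-1])
E
```

```text
shift cm [21.76 -0.08  0.06] turn 0.1 now [ 0.625  -0.1126  0.0542] psi 4.66 t 13.1 f [-0.2  0.6 -0.9] tilt [-0.003   0.0066 -1.    ] gap 0.271
```

View pics/v_side.png

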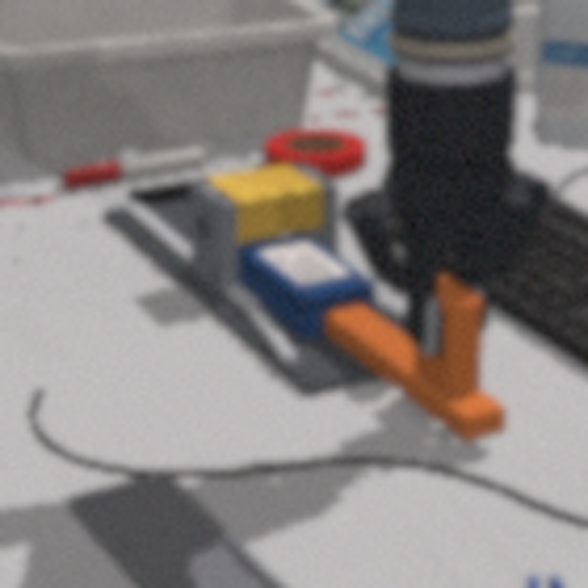

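The stick pushes the case squarely, with its leading end just entering the guard at (245,245). Continuing.

>>> {"name": "drive_tool", "arguments": {
  "deltas": [0.7, 0, 0.1, 0, 1.6, 0, 0.1, 0, 2.6, 0, 0.1, 0, 3.6, 0, 0.1, 0, 4.6, 0, 0.1, 0, 5.6, 0, 0.1, 0, 6.6, 0, 0.1, 0, 7.6, 0, 0.1, 0, 8.5, 0, 0.1, 0, 8.5, 0, 0.1, 0],
  "squeeze": 100
}}

```text
t: 14.15
tcp_pos: [0.6189, -0.0284, 0.0532]
tool_rot: [0.678, 0.735, 0.002, 0.004]
force: [1.6, -1.1, -1.6]
finger_gap: 0.265
```

```bash
python3 go.py .6065 .1042 .053 4.6; python3 - <<'E'
from station import manip
from m import *
s=manip.snapshot("side");f=s["frame"];b=(130,270,210,350)
cv2.imwrite(f"pics/w_side.png",cv2.resize(f[b[0]:b[1],b[2]:b[3]],None,fx=4.2,fy=4.2,interpolation=2)[:,:,::-1])
E
```

```text
shift cm [13.32 -0.16 -0.04] turn 0.1 now [ 0.6189 -0.0284  0.0532] psi 4.67 t 14.15 f [ 1.6 -1.1 -1.6] tilt [-0.0043  0.0085 -1.    ] gap 0.265
```

View pics/w_side.png

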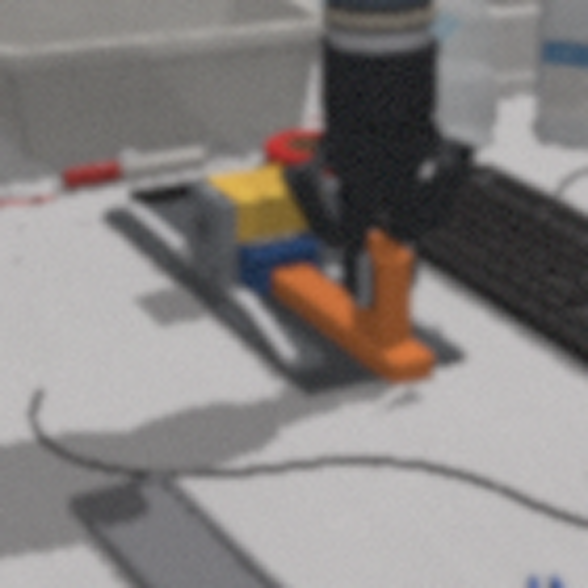

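>>> {"name": "drive_tool", "arguments": {
  "deltas": [0.7, -0.1, 0, 0, 1.6, -0.1, 0, 0, 2.6, -0.1, 0, 0, 3.6, -0.1, 0, 0, 4.6, -0.1, 0, 0, 5.6, -0.1, 0, 0, 6.6, -0.1, 0, 0, 7.5, -0.1, 0, 0, 8.2, -0.1, 0, 0, 8.7, -0.1, 0, 0, 8.7, -0.1, 0, 0, 8.7, -0.1, 0, 0]
}}

```text
t: 15.4
tcp_pos: [0.6103, 0.0586, 0.0525]
tool_rot: [0.678, 0.735, 0.002, 0.004]
force: [-0.5, -0.8, -0.7]
finger_gap: 0.265
```

```bash
python3 go.py .6065 .1042 .053 4.6; python3 - <<'E'
from station import manip
from m import *
for n in("side","top"):
    s=manip.snapshot(n);f=s["frame"];b=(110,250,190,330) if n=="side" else (110,230,110,290)
    pickle.dump(s,open(n+"_x.pkl","wb"))
    cv2.imwrite(f"pics/x_{n}.png",cv2.resize(f[b[0]:b[1],b[2]:b[3]],None,fx=4.2,fy=4.2,interpolation=2)[:,:,::-1])
E
```

```text
shift cm [ 4.57 -0.01 -0.06] turn 0.1 now [0.6103 0.0586 0.0525] psi 4.65 t 15.4 f [-0.5 -0.8 -0.7] tilt [-0.0031  0.0072 -1.    ] gap 0.265
```

View pics/x_side.png

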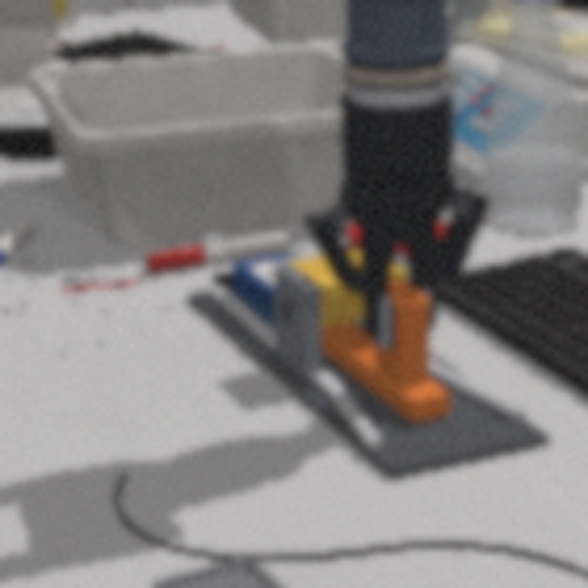

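View pics/x_top.png

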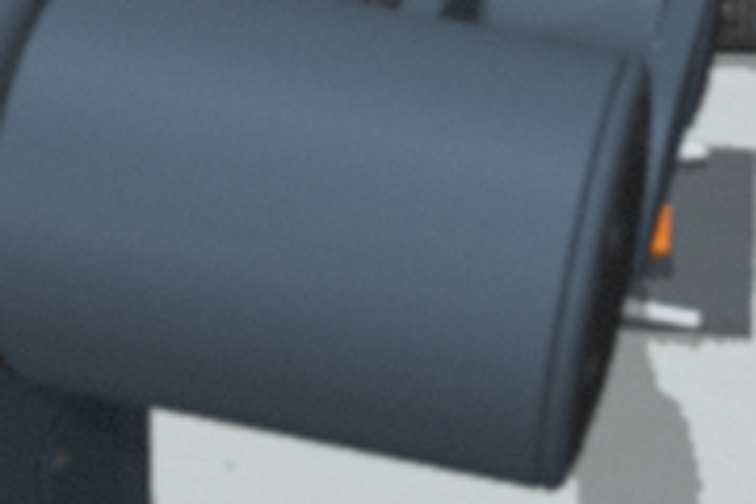

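```bash
python3 - <<'E'
from m import *
s=pickle.load(open("side_x.pkl","rb"));P=cloud(s);H=cv2.cvtColor(s["frame"],cv2.COLOR_RGB2HSV).astype(int)
m=(H[...,0]>100)&(H[...,0]<125)&(H[...,1]>120);m[:168]=0;m[190:]=0;m[:,:243]=0;m[:,262:]=0
o=np.array([.603,.148]);a=np.radians(94.6);d=np.array([np.cos(a),np.sin(a)]);n=np.array([-d[1],d[0]])
q=P[m];L=np.c_[(q[:,:2]-o)@d,(q[:,:2]-o)@n,q[:,2]];print(m.sum(),np.percentile(L,[3,50,97],axis=0).round(4))
E
```

```text
40 [[0.0776 0.0295 0.0244]
 [0.104  0.0313 0.0324]
 [0.14   0.0331 0.0402]]
```

>>> {"name": "drive_tool", "arguments": {
  "deltas": [0.3, 0, 0, 0, 0.7, 0, 0, 0, 1, 0, 0, 0, 1, 0, 0, 0, 1, 0, 0, 0]
}}

```text
t: 16.0
tcp_pos: [0.6095, 0.0685, 0.0524]
tool_rot: [0.678, 0.735, 0.002, 0.003]
force: [-0.6, 0.1, -1.2]
finger_gap: 0.267
```

>>> {"name": "drive_tool", "arguments": {
  "deltas": [-1, 0, 0, 0, -3, 0, 0, 0, -6, 0, -0.1, 0, -9, 0, -0.1, 0, -12, 0, -0.1, 0, -15, 0, -0.2, 0, -18, 0, -0.3, 0, -20.5, 0, -0.4, 0, -22, 0, -0.5, 0, -22.5, 0, -1, 0, -23, 0, -4, 0, -23, 0, -7, 0]
}}

```text
t: 17.2
tcp_pos: [0.6266, -0.16, 0.1229]
tool_rot: [0.678, 0.735, 0.001, 0.002]
force: [0.9, 0.5, -0.6]
finger_gap: 0.269
```

```bash
python3 go.py .4305 -.2806 .13 8.5; python3 - <<'E'
from station import manip
from m import *
for n in("top",):
    s=manip.snapshot(n);f=s["frame"];b=(110,230,110,290)
    cv2.imwrite(f"pics/y_{n}.png",cv2.resize(f[b[0]:b[1],b[2]:b[3]],None,fx=4.2,fy=4.2,interpolation=2)[:,:,::-1])
E
```

```text
shift cm [-10.44 -20.51  -0.79] turn -3.9 now [ 0.6266 -0.16    0.1229] psi 4.62 t 17.2 f [ 0.9  0.5 -0.6] tilt [-0.0011  0.0045 -1.    ] gap 0.269
```

View pics/y_top.png

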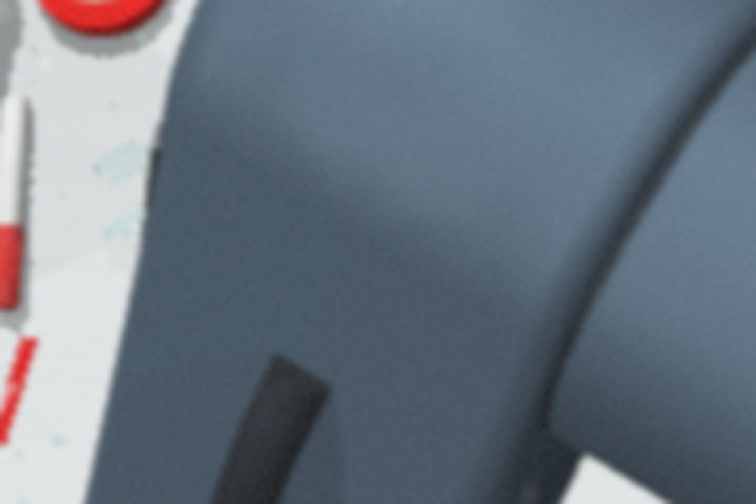

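The arm still hides the press, so I'm moving over the rest first and looking from there.

>>> {"name": "drive_tool", "arguments": {
  "deltas": [-1.7, -3.4, -0.2, -0.6, -3.5, -6.8, -0.4, -1.3, -5.2, -10.2, -0.6, -2, -7, -13.6, -0.8, -2.6, -8.7, -17, -0.8, -3.3, -10.4, -20.5, -0.8, -3.9, -10.4, -20.5, -0.8, -3.9, -10.4, -20.5, -0.8, -3.9]
}}

```text
t: 18.05
tcp_pos: [0.4339, -0.2809, 0.1353]
tool_rot: [0.653, 0.757, 0.003, 0.007]
force: [0.4, -0.3, -1.2]
finger_gap: 0.269
```

```bash
python3 go.py .4305 -.2806 .052 8.5; python3 - <<'E'
from station import manip
from m import *
for n in("top","side"):
    s=manip.snapshot(n);f=s["frame"];b=(110,230,110,290) if n=="top" else(150,300,190,330)
    pickle.dump(s,open(n+"_z.pkl","wb"))
    cv2.imwrite(f"pics/z_{n}.png",cv2.resize(f[b[0]:b[1],b[2]:b[3]],None,fx=4.0,fy=4.0,interpolation=2)[:,:,::-1])
    if n=="top":
        P=cloud(s);z=P[...,2]
        print(region(s,(z>.036)&(z<.05),(140,130,210,190),.042))
E
```

```text
shift cm [ 0.14 -0.45  8.33] turn -0.0 now [ 0.4339 -0.2809  0.1353] psi 8.48 t 18.05 f [ 0.4 -0.3 -1.2] tilt [-0.0068  0.014  -0.9999] gap 0.269
((array([591.2, 257.6]), array([ 59.2, 112.8]), np.float32(94.62)), 929)
```

View pics/z_top.png

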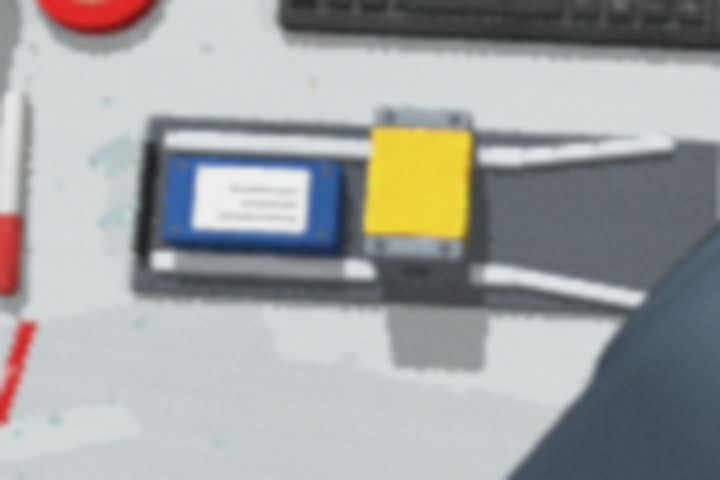

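View pics/z_side.png

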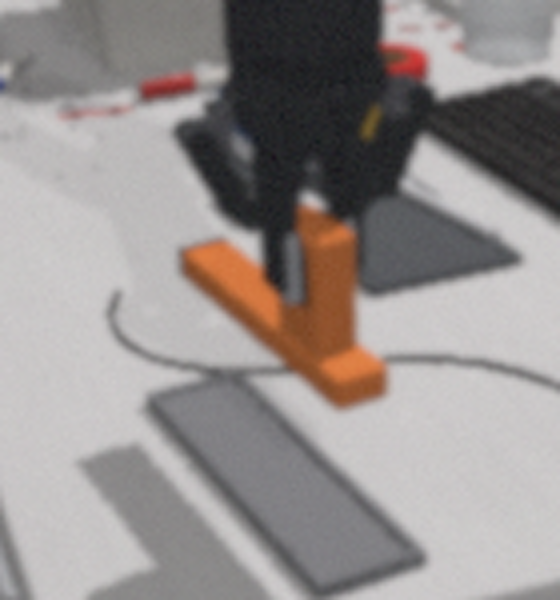

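The case lies on the outfeed, with a gap between its tail (crop x about 340) and the guard (370), at press x ≈ 110 mm, y ≈ 3 mm. Now lowering the stick.

>>> {"name": "drive_tool", "arguments": {
  "deltas": [0.1, -0.4, 1.5, 0, 0.1, -0.4, 3.5, 0, 0.1, -0.4, 5.5, 0, 0.1, -0.4, 6.5, 0, 0.1, -0.4, 6.5, 0, 0.1, -0.4, 6.5, 0]
}}

```text
t: 18.75
tcp_pos: [0.4327, -0.2803, 0.0704]
tool_rot: [0.651, 0.759, 0.003, 0.008]
force: [-0.2, -0.4, -0.6]
finger_gap: 0.265
```

```bash
python3 go.py .4305 -.2806 .049 8.5
```

```text
shift cm [ 0.02 -0.25  2.13] turn 0.2 now [ 0.4327 -0.2803  0.0704] psi 8.69 t 18.75 f [-0.2 -0.4 -0.6] tilt [-0.0078  0.0146 -0.9999] gap 0.265
```

>>> {"name": "drive_tool", "arguments": {
  "deltas": [0, -0.25, 0.6, 0.2, 0, -0.25, 1.3, 0.2, 0, -0.25, 1.9, 0.2, 0, -0.25, 2.1, 0.2, 0, -0.25, 2.1, 0.2, 0, -0.25, 2.1, 0.2]
}}

```text
t: 19.35
tcp_pos: [0.4305, -0.2809, 0.0493]
tool_rot: [0.653, 0.757, 0.003, 0.008]
force: [-0.5, -0.1, -0.3]
finger_gap: 0.263
```

```bash
python3 go.py .4305 -.2806 .049 8.5; python3 - <<'E'
from station import manip
from m import *
for n in("side",):
    s=manip.snapshot(n);f=s["frame"];b=(150,300,190,330)
    cv2.imwrite(f"pics/a_{n}.png",cv2.resize(f[b[0]:b[1],b[2]:b[3]],None,fx=4.0,fy=4.0,interpolation=2)[:,:,::-1])
E
```

```text
shift cm [0.03 0.   0.03] turn -0.0 now [ 0.4305 -0.2809  0.0493] psi 8.48 t 19.35 f [-0.5 -0.1 -0.3] tilt [-0.0077  0.0146 -0.9999] gap 0.263
```

View pics/a_side.png

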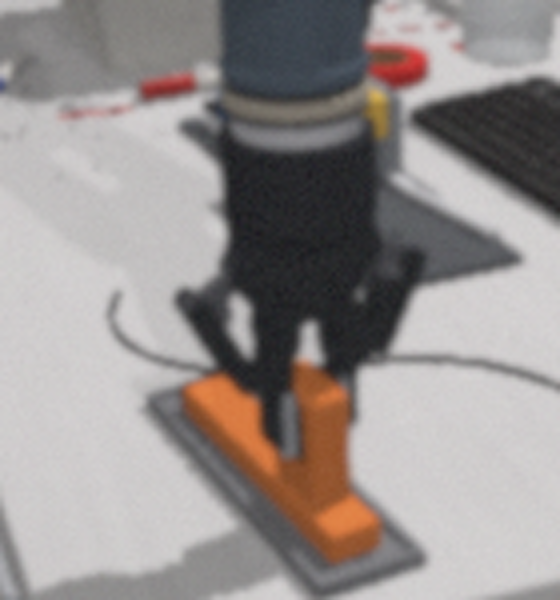

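The stick is in the tray with its nose (about (205,385)) pointing the way it did. I'm lowering the last millimetre, opening and lifting clear.

>>> {"name": "drive_tool", "arguments": {
  "deltas": [0, 0, 0.1, 0, 0, 0, 0.1, 0]
}}

```text
t: 19.6
tcp_pos: [0.4308, -0.2812, 0.0487]
tool_rot: [0.653, 0.757, 0.003, 0.008]
force: [-1.2, -0.8, 2.2]
finger_gap: 0.269
```

>>> {"name": "drive_tool", "arguments": {
  "deltas": [0, 0, 0, 0, 0, 0, 0, 0, 0, 0, 0, 0, 0, 0, 0, 0, 0, 0, 0, 0, 0, 0, 0, 0, 0, 0, 0, 0, 0, 0, 0, 0, 0, 0, 0, 0, 0, 0, 0, 0],
  "hand": 8.5
}}

```text
t: 20.6
tcp_pos: [0.4308, -0.2812, 0.0487]
tool_rot: [0.653, 0.757, 0.003, 0.008]
force: [0.4, 0.2, -0.1]
finger_gap: 0.992
```

>>> {"name": "drive_tool", "arguments": {
  "deltas": [0, 0, -1, 0, 0, 0, -3, 0, 0, 0, -6, 0, 0, 0, -10, 0, 0, 0, -14, 0, 0, 0, -16, 0]
}}

```text
t: 21.2
tcp_pos: [0.4292, -0.2811, 0.2128]
tool_rot: [0.653, 0.757, 0.003, 0.011]
force: [0.5, -1.1, 0.5]
finger_gap: 0.997
```

>>> {"name": "drive_tool", "arguments": {
  "deltas": [4, 1, 0, 0, 8, 2, 0, 0, 12, 3, 0, 0, 16, 4, 0, 0, 20, 5, 0, 0, 24, 5, 0, 0, 28, 5, 0, 0, 32, 5, 0, 0, 32, 5, 0, 0]
}}

```text
t: 22.1
tcp_pos: [0.4289, 0.0467, 0.2098]
tool_rot: [0.651, 0.759, 0.003, 0.01]
force: [-0.0, -0.2, -0.2]
finger_gap: 0.994
```

```bash
python3 go.py .4305 -.2806 .2 8.5; python3 - <<'E'
from station import manip
from m import *
for n in("top","side"):
    s=manip.snapshot(n);f=s["frame"]
    cv2.imwrite(f"pics/b_{n}.png",f[:,:,::-1])
    pickle.dump(s,open(n+"_b.pkl","wb"))
    if n=="top":
        H=cv2.cvtColor(f,cv2.COLOR_RGB2HSV).astype(int);P=cloud(s);z=P[...,2];org=(H[...,0]<18)&(H[...,1]>150)
        print("bar",region(s,org&(z<.04),(305,230,400,270),.024))
        print("handle",region(s,org&(z>.07),(305,230,410,270),.087))
        cv2.imwrite("pics/b_c2.png",cv2.resize(f[225:275,300:415],None,fx=6,fy=6,interpolation=cv2.INTER_CUBIC)[:,:,::-1])
E
```

```text
shift cm [-32.35  -4.88   1.28] turn 0.3 now [0.4289 0.0467 0.2098] psi 8.83 t 22.1 f [-0.  -0.2 -0.2] tilt [-0.0117  0.017  -0.9998] gap 0.994
bar ((array([ 419.4, -207.8]), array([ 31.2, 114.1]), np.float32(98.78)), 528)
handle ((array([ 429.5, -277.8]), array([25.5, 49.8]), np.float32(97.16)), 208)
```

View pics/b_c2.png

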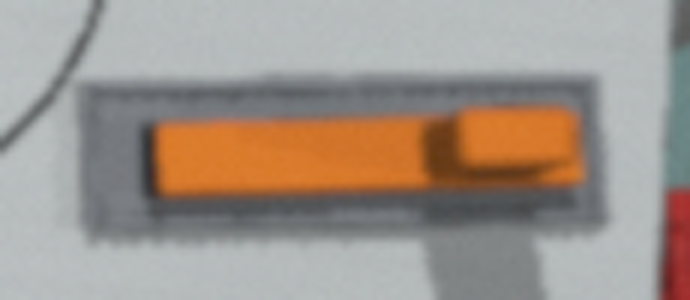

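View pics/b_side.png

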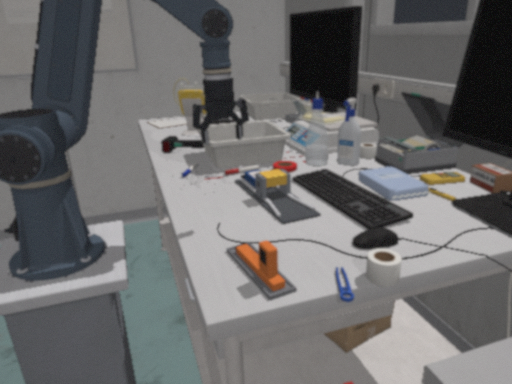

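The stick is back within about 1–2 mm of its starting position, flat, with its nose the same way. The case is on the outfeed and the robot is clear of everything, so I'm handing in.

```bash
python3 -c "
from station import manip
print(manip.sign_off())"
```

```text
the job is handed in; nothing more can be done
None
```

The job is handed in, at about 22 s on the robot's clock. `sign_off` reports no verdict, so the results below are my own measurements.

- **Laying the case:** I put it on the infeed at about x = -124 mm, y = 0 mm in the press frame and let go. The picture gave its angle about 2.6° off the feed line, with the arm hiding one corner of it.
- **Pushing it through:** The stick's nose was behind the case all the way, and the hand did not touch the case after I let go of it. The arm hid the press from the top camera during the push, so I followed it in the side camera. The nose finished at roughly x = 57 mm.
- **Case at the end:** It lies flat on the outfeed at about x = 110 mm, y = 3 mm, with a visible gap to the guard. I measured this from the top camera once the stick was out. After that I only saw it in the last side picture and did not measure it again.
- **Stick at the end:** It lies flat in its rest, nose the same way as before. The handle is within about 0.1 mm and the bar within 1–2 mm of where they were at the start. The gripper is open and well clear of everything.

None of my final checks failed. My estimates of the stick's grip position at the start differed by up to about 9 mm lengthwise between methods. I therefore put the stick back at the pose I gripped it from.

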